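# Sort returned bottles on the tipping tray

### The job

Sort the bottles lying in the tipping tray: ease its blue push lip down little by little, only far enough that the two bare glass bottles slide all the way to the lip end while the bottle in the orange rubber sleeve stays where it lies. Then let the tray come back up level under control, never letting it snap. Do not touch the bottles in the tray, and leave the crate, wash bottle, beaker and jar around it undisturbed.

Things in the scene. Friction and masses are not known exactly. Their poses are not given: they have to be found in the camera images.
- tray (a joint): tilt of the tray about its trunnion axis, rad: 0 = level, resting on its rest pillars under the tail; grows as the lip end goes down, to a hard stop at 0.50. A counterweight under the tail always brings it back to 0 when it is let go; pushing the lip down takes about 3 to 10 N, and less once bottles have moved to the lip end.
- tray_pivot (a point): middle of the tray on its hinge axis, 130 mm above the bench; the tray turns about this point. Its axes turn with the tray: x across the tray along the hinge axis, y along the lanes towards the push lip, z up out of the tray. The tray hangs between two cheek plates (outsides 117 mm either side of the middle, up to 147 mm above the bench) on a grey base plate 260 x 300 mm.
- tray_floor (a point): middle of the tray's floor, 10 mm below tray_pivot, same axes. Stainless tray, inside 188 mm wide (x) and 360 mm long (y), split by two 22 mm high dividers into three lanes about 60 mm wide that run along y (lane centres at x = -64, 0 and +64 mm). Inner face of the lip-end wall at y = +180 mm, of the tail wall at y = -180 mm.
- tray_lip (a point): middle of the upper face of the blue push lip, a flat flange outside the lip-end wall: 196 mm wide (x), 48 mm deep (y from 184 to 232 mm from the pivot). This point is at y = +216 mm, z = +45 mm from tray_pivot and turns with the tray (same axes); 175 mm above the bench when level, nothing beneath. The bottles do not stand higher than the lip.
- glass_a_mid (a point): middle of a bare square amber glass bottle with white cap and paper label, lying along its lane: 50 x 50 mm, 115 mm long along its y (cap towards +y, the lip end). Fully at the lip end it lies with its cap against the lip-end wall, its middle 122 mm from tray_pivot along the tray's y. Bare glass starts to slide on the tray at a tilt of 0.13 to 0.40 rad (not known beforehand).
- glass_b_mid (a point): middle of the other bare amber glass bottle, the same in size and glass.
- sleeved_mid (a point): middle of the same bottle in a ribbed orange rubber sleeve, 54 x 54 mm, 115 mm long, in one of the three lanes. Its rubber grips 1.6 times as well as bare glass: it starts to slide only at a tilt whose tangent is 1.6 times that at which bare glass starts. It is to stay where it lies in the tray.
- crate_mid (a point): blue wash-up crate 200 x 150 x 85 mm beyond the lip end, loose, with one earlier bottle in it; point 42 mm up at its middle. Leave alone.
- wash_mid (a point): white wash bottle, 64 mm wide, 200 mm tall with bent spout, loose, beyond the tray; point 70 mm up. Leave alone.
- beaker_mid (a point): glass beaker 70 mm wide, 95 mm tall, loose, just past the tray's tail; point 47 mm up. Leave alone.
- jar_mid (a point): small white jar with blue cap, 54 mm wide, 75 mm tall, loose, on the robot's side of the tray; point 37 mm up. Leave alone.
There are look-alikes about, which are no part of the job. Leave any purple look-alike of the part that bears glass_a_mid alone.

How it is judged:
By the outcome, as a careful person would: the job done as asked, in the order asked, and still so for the second after the job is handed in, with the robot touching nothing.
It also fails if it takes over 58 s, if anything falls off the work surface, if the arm or the gripper's body presses on something with over 40 N, if the wrist force passes 120 N, or if a joint passes its speed limit or range.

### The arm

A 6-joint arm with a two-finger parallel gripper is mounted at the origin on the work surface. World frame = base frame: x ahead of the robot, y to its left, z up, the work surface at z = 0. Lengths are in mm, angles in rad, forces in N, time in s.
With the tool pointing down it reaches from about 350 to 975 mm from the base axis. Payload 7.1 kg.
Tool frame: the origin (TCP) lies midway between the tips of the shut fingers; the grasp point (between the pads) lies 19 mm behind it (ctrl.pinch_z is the distance from the TCP to the grasp point, in mm); z points along the fingers, y is the direction in which the jaws open and shut (so a half turn about z gives the same grasp; the last joint's range is limited). The gripper opens to 88 mm and grips with 3 to 60 N. Pads are 20 mm wide; open, the fingers measure 115 mm over their backs; the gripper's body (75 mm by 178 mm) begins 61 mm behind the grasp point.
Start: joints at [1.165, 0.423, 1.63, -0, 1.089, -0.019], TCP at [235.734, 578.821, 222.675] pointing down, gripper open.
Joint ranges: [-3, 3], [-0.9, 2.11], [0.09, 2.58], [-1.31, 4.45], [0.11, 2.69], [-2.54, 2.54]. Speed limits (rad/s): [2.39, 2.39, 3.01, 3.14, 3.14, 3.14].

### API

Orientations are given as a rotation vector (axis times angle).
In Python, from workcell import ctrl gives the robot as it stands.
- The arm moves only by the tool jog_arm, never from a script. Its arguments are lists of equal length, an entry for each row: "xyz": the shift along the world's x, y, z in mm, a list of three; "yaw": the turn about the world's z in degrees. A call has 1 to 20 rows; each row shifts and turns the pose as measured when the row begins; what a row does not reach is not made up. A row lasts 1/12 s, in which the tool goes at most 41.7 mm and 7.16 degrees, less where a joint would pass 70% of its speed; a pose out of reach is approached as far as the arm can. A call with a gripper value outside its range is refused whole. "gripper" is the closure, from 0 (fully open) to 1 (shut), set as the call begins (left out, the last holds). The fingers move at their own pace and stop on an object; the grip force is fixed at half the most. Time passes only in rows, so rows that do not move let the fingers close. It gives the time, the measured TCP pose, the force and the opening at its end, in the units of the state.
- ctrl.get_obs(): the state, without advancing time (a new reading comes with each control period).
- ctrl.get_image(name): name is "scene" or "top" or "wrist"; returns a dict with "img" (420x560x3 uint8, blue, green, red), "K" (3x3 intrinsics, pixels), "R" (3x3) and "t" (3): a world point X has camera coordinates R X + t. Camera axes: x right, y down, z forward; pixel columns grow to the right and rows downward; lengths in mm; the calibration is good to about 2 mm. A picture is of the moment at which its call begins. There is no depth.
- ctrl.close_job(): hands the job in, once; it reports no verdict.
Trained networks look in a picture, given as the dict that the camera call returned (one of the last four; its "shot" number tells which), for a name from the list of things; names that differ only in an ending like _2 or _b are one class to them, and where a whole thing is asked for, a point or a joint stands for the part that bears it (a point fixed in the world has none). Each returns a list of dicts, best first, with "confidence" (0 to 1); they miss things now and then, are a little off and sometimes report something else, mostly with a low value. They report only what shows in the picture. A call takes as long as a camera call. They do not tell look-alikes from the thing itself.
- ctrl.find_in(picture, thing): "centre" ([column, row] as shares, 0 to 1, of the picture: columns of its width, rows of its height, amid what is visible of it).
- ctrl.regions_of(picture, thing): "region" (420x560 bool, what is visible of it) and "centre" ([column, row] as shares, 0 to 1, of the picture: columns of its width, rows of its height, amid what is visible of it).
- ctrl.pinpoint(picture, thing): "centre" ([column, row] as shares, 0 to 1, of the picture: columns of its width, rows of its height: a listed point, or the origin of a listed thing).
The state is a dict: "t": time; "qpos": joint angles; "qvel": joint speeds; "joint_torque": joint torques, N m; "ee_pos": TCP position; "orientation": TCP orientation; "ft_force": force on the tool from outside, world axes, zero at the start; "moment": the same for the moment, N m; "width": finger opening in mm.
Only numpy, scipy, OpenCV 4.12 (cv2) and the standard library are available. Lean on these libraries where they do the work, as an engineer would, in place of code of your own. Each camera call takes 0.05 s, during which the arm holds its last target.

## Working session

There is one attempt and no reset: what is moved stays moved. The work goes in short steps, Python scripts to look and compute and a tool call to move; the robot and the scene stay as the last step left them, time stands still between calls to the robot, and variables do not carry over. Pictures are saved under pics/ and viewed, and the job is handed in when it is done.

Besides the shell and the picture viewer there is one more tool, called after "Call:" by a JSON object that holds its "method" and its "body". jog_arm: Moves the arm, as the interface text tells. Its arguments: {"type":"object","properties":{"xyz":{"type":"array","items":{"type":"array","items":{"type":"number"}}},"yaw":{"type":"array","items":{"type":"number"}},"gripper":{"type":"number"}},"required":["xyz","yaw"]}

```bash
mkdir -p pics
cat > h.py <<'E'
from workcell import ctrl
import cv2, numpy as np
def snap(n,fn):
    p=ctrl.get_image(n); cv2.imwrite('pics/'+fn,p['img']); return p
def ray(p,c):
    u=np.array([c[0]*560,c[1]*420,1]); d=p['R'].T@np.linalg.inv(p['K'])@u; o=-p['R'].T@p['t']; return o,d
def atz(p,c,z):
    o,d=ray(p,c); return o+d*(z-o[2])/d[2]
def proj(p,X):
    c=p['K']@(p['R']@np.array(X,float)+p['t']); return c[:2]/c[2]
E
python3 - <<'E'
from h import *
np.set_printoptions(precision=1,suppress=True)
zs=dict(tray_pivot=130,tray_floor=120,tray_lip=175,glass_a_mid=145,sleeved_mid=147,crate_mid=42,wash_mid=70,beaker_mid=47,jar_mid=37)
for n in ['top','scene']:
    p=snap(n,n+'0.png')
    print(n,-p['R'].T@p['t'])
    for k,z in zs.items():
        for r in ctrl.pinpoint(p,k)[:4]:
            print(k,round(r['confidence'],2),np.array(r['centre'])*[560,420],atz(p,r['centre'],z))
print(ctrl.get_obs())
E
```

```text
top [ 469.2   21.9 1066.5]
tray_pivot 0.55 [297.  200.1] [537.2 -49.  130. ]
tray_pivot 0.35 [369.9 269.2] [ 386.5 -215.   130. ]
tray_floor 0.96 [294.4 203.9] [529.1 -44.  120. ]
tray_lip 0.9 [197.6 204. ] [520.6 164.3 175. ]
glass_a_mid 0.75 [378.7 330.1] [ 256.  -232.2  145. ]
glass_a_mid 0.56 [341.5 166.2] [ 613.9 -145.2  145. ]
sleeved_mid 0.83 [320.8 226.1] [ 480.1 -101.2  147. ]
sleeved_mid 0.3 [136.7 219.7] [485.  298.5 147. ]
crate_mid 0.84 [135.8 219.8] [486.6 332.2  42. ]
wash_mid 0.95 [298.  114.4] [748.  -51.7  70. ]
beaker_mid 0.96 [391.7 175.4] [ 609.9 -287.7   47. ]
jar_mid 0.75 [368.2 271. ] [ 373.9 -234.5   37. ]
scene [1079.4  885.8 1108.5]
tray_pivot 0.56 [257.7 196.2] [530.4 -63.4 130. ]
tray_floor 0.74 [265.  200.8] [518.1 -44.9 120. ]
tray_floor 0.7 [220.2 186.3] [ 593. -171.  120.]
tray_floor 0.21 [194.6 239. ] [751.1 -22.4 120. ]
tray_lip 0.68 [313.3 232. ] [511.  172.6 175. ]
tray_lip 0.58 [192.8 240.7] [775.7  31.  175. ]
glass_a_mid 0.62 [305.1 151.8] [ 310.5 -141.3  145. ]
glass_a_mid 0.55 [220.6 187.2] [ 606.2 -140.3  145. ]
sleeved_mid 0.94 [265.7 178.6] [480.6 -98.7 147. ]
sleeved_mid 0.37 [350.2 300.8] [553.5 373.8 147. ]
crate_mid 0.67 [355.2 301.2] [486.4 325.8  42. ]
wash_mid 0.94 [195.  241.2] [737.4 -60.1  70. ]
wash_mid 0.17 [255.8 190.1] [ 486.9 -148.4   70. ]
beaker_mid 0.66 [204.4 187.8] [ 601.5 -270.5   47. ]
jar_mid 0.68 [272. 171.] [ 374.3 -232.6   37. ]
jar_mid 0.2 [195.5 240.1] [723.4 -93.2  37. ]
{'t': 1.0, 'qpos': array([ 1.2,  0.4,  1.6, -0. ,  1.1, -0. ]), 'qvel': array([ 0.,  0.,  0.,  0.,  0., -0.]), 'joint_torque': array([  0. , -54.5, -27.4,   0.1,   0. ,  -0. ]), 'ee_pos': array([235.7, 578.8, 222.7]), 'orientation': array([ 0.6,  3.1, -0. ]), 'ft_force': array([-0.3,  0. ,  0.9]), 'moment': array([-0., -0., -0.]), 'width': 87.74930892166104}
```

View pics/top0.png

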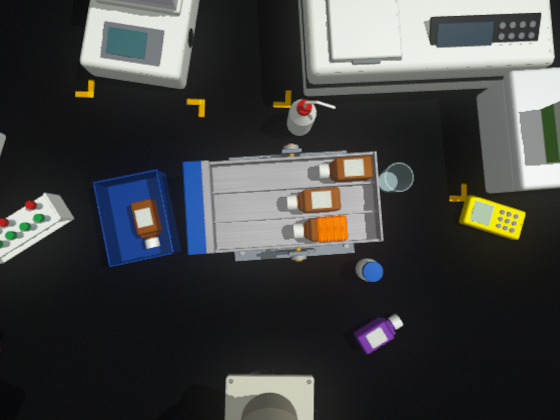

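View pics/scene0.png

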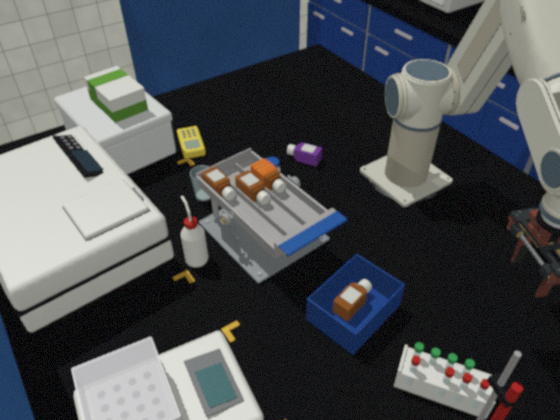

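Run:
```python
from h import *
from scipy.spatial.transform import Rotation as Rn
np.set_printoptions(precision=1,suppress=True)
p=ctrl.get_image('top'); 
for r in ctrl.regions_of(p,'tray_lip')[:2]: print(r['confidence'],r['region'].sum(),np.array(r['centre'])*[560,420])
h=cv2.cvtColor(p['img'],cv2.COLOR_BGR2HSV)
m=((h[...,0]>95)&(h[...,0]<125)&(h[...,1]>150)&(h[...,2]>80)).astype(np.uint8); m[:,:178]=0;m[:,225:]=0;m[:140]=0;m[265:]=0
c=max(cv2.findContours(m,0,2)[0],key=cv2.contourArea); b=cv2.boxPoints(cv2.minAreaRect(c)); print(b)
for q in b: print(atz(p,q/[560,420],175))
for q in [(292,150),(298,256)]: print('trun',atz(p,np.array(q)/[560,420],130))
s=ctrl.get_image('scene'); h=cv2.cvtColor(s['img'],cv2.COLOR_BGR2HSV)
m=((h[...,0]>95)&(h[...,0]<125)&(h[...,1]>150)&(h[...,2]>80)).astype(np.uint8); m[:200]=0;m[255:]=0;m[:,:270]=0;m[:,350:]=0
c=max(cv2.findContours(m,0,2)[0],key=cv2.contourArea); b=cv2.boxPoints(cv2.minAreaRect(c)); print(b)
for q in b: print(atz(s,q/[560,420],175))
print(Rn.from_rotvec(ctrl.get_obs()['orientation']).as_matrix().round(3))
```

```text
0.69 14592 [264.4 204.2]
[[181.7 161. ]
 [200.1 159.9]
 [205.5 253.6]
 [187.2 254.6]]
[610.9 200.6 175. ]
[614.3 162.1 175. ]
[416.8 144.6 175. ]
[413.8 182.8 175. ]
trun [649.8 -35.5 130. ]
trun [412.8 -53.7 130. ]
[[279.1 245.5]
 [340.6 208.9]
 [347.2 220. ]
 [285.7 256.6]]
[607.6 163.2 175. ]
[401.6 144.1 175. ]
[413.5 186.2 175. ]
[614.4 202.  175. ]
[[-0.9  0.4 -0. ]
 [ 0.4  0.9  0. ]
 [ 0.  -0.  -1. ]]
```

Call:
{"method": "jog_arm", "body": {"xyz": [[20,-29,0],[20,-29,0],[20,-29,0],[20,-29,0],[20,-29,0],[20,-29,0],[20,-29,0],[20,-29,0],[20,-29,0],[20,-29,0],[20,-29,0],[20,-29,0],[20,-29,0],[17,-28,0]], "yaw": [-4.5,-4.5,-4.5,-4.5,-4.5,-4.5,-4.5,-4.5,-4.5,-4.5,-4.5,-4.5,-4.5,-4.5], "gripper": 1}}

```text
t: 2.32
ee_pos: [519.1, 160.6, 224.7]
orientation: [2.169, 2.267, 0.012]
ft_force: [0.0, 0.1, -0.0]
width: 0.8
```

Call:
{"method": "jog_arm", "body": {"xyz": [[-3,7,-10],[-3,6,-10],[0,0,-10],[0,0,-8],[0,0,0]], "yaw": [1,1,0,0,0]}}

```text
t: 2.73
ee_pos: [515.2, 170.2, 184.2]
orientation: [2.135, 2.297, 0.014]
ft_force: [-1.5, 0.3, -0.1]
width: 0.3
```

Run:
```python
from h import *
p=snap('top','top1.png');s=snap('scene','scene1.png'); print(ctrl.get_obs()['ee_pos'].round(1))
cv2.imwrite('pics/c1.png',np.hstack([cv2.resize(p['img'][100:280,160:420],(400,277)),cv2.resize(s['img'][130:280,180:397],(400,277))]))
```

```text
[516.  170.4 185.5]
```

View pics/c1.png

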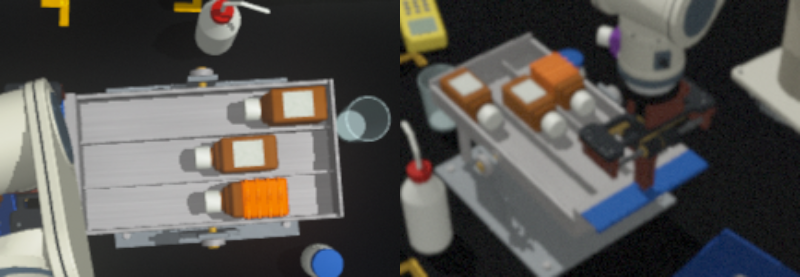

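Call:
{"method": "jog_arm", "body": {"xyz": [[-1,3,-2],[0,1,-2],[0,0,-2],[0,0,-2],[0,0,-1.5],[0,0,-1.5],[0,0,-1.5],[0,0,-1.5]], "yaw": [0,0,0,0,0,0,0,0]}}

```text
t: 3.5
ee_pos: [515.3, 177.7, 172.7]
orientation: [2.129, 2.299, 0.022]
ft_force: [-3.6, 1.2, 5.1]
width: 0.6
```

Call:
{"method": "jog_arm", "body": {"xyz": [[0,-1,-2],[0,-1,-2],[0,0,-2],[0,0,-2],[0,0,-2],[0,0,-2],[0,0,-2],[0,0,-2],[0,0,0]], "yaw": [0,0,0,0,0,0,0,0,0]}}

```text
t: 4.25
ee_pos: [517.3, 177.8, 161.3]
orientation: [2.133, 2.296, 0.034]
ft_force: [-2.8, -1.4, 5.0]
width: 0.6
```

```bash
cat > look.py <<'E'
from h import *
import sys
p=ctrl.get_image('top');s=ctrl.get_image('scene');o=ctrl.get_obs();print(round(o['t'],2),o['ee_pos'].round(1),o['ft_force'].round(1))
from scipy.optimize import brentq
z=o['ee_pos'][2]; print('tilt~',round(brentq(lambda t:130+45*np.cos(t)-216*np.sin(t)-z,-.2,.7),3))
h=cv2.cvtColor(p['img'],cv2.COLOR_BGR2HSV)
for nm,lo,hi in [('amber',(3,120,60),(14,255,200)),('orange',(4,180,201),(18,255,255))]:
    m=cv2.inRange(h,np.array(lo),np.array(hi)); m[:145]=0;m[260:]=0;m[:,:205]=0;m[:,385:]=0
    n,_,st,c=cv2.connectedComponentsWithStats(m); print(nm,[(st[i,4],c[i].round(1).tolist()) for i in range(1,n) if st[i,4]>60])
cv2.imwrite('pics/'+sys.argv[1],np.hstack([cv2.resize(p['img'][100:280,160:420],(400,277)),cv2.resize(s['img'][130:280,180:397],(400,277))]))
E
python3 look.py c2.png
```

```text
4.35 [517.4 177.7 161.5] [-1.7 -0.2  5.2]
tilt~ 0.062
amber [(np.int32(620), [350.0, 168.3]), (np.int32(539), [317.5, 200.0]), (np.int32(273), [310.7, 229.5])]
orange [(np.int32(686), [331.2, 228.2])]
```

View pics/c2.png

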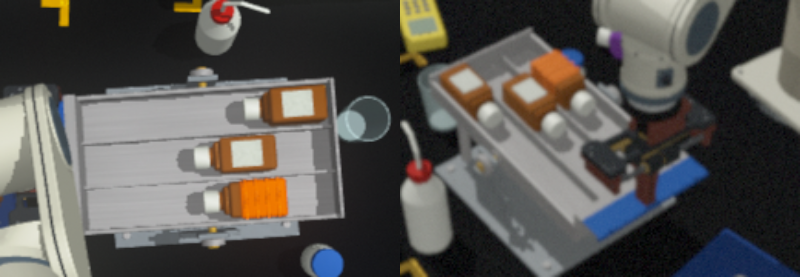

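Call:
{"method": "jog_arm", "body": {"xyz": [[0,-1,-2],[0,0,-2],[0,0,-2],[0,0,-2],[0,0,-2],[0,0,-2],[0,0,-2],[0,0,0]], "yaw": [0,0,0,0,0,0,0,0]}}

```text
t: 5.02
ee_pos: [518.4, 178.2, 151.5]
orientation: [2.136, 2.294, 0.043]
ft_force: [-2.5, -0.6, 4.5]
width: 0.5
```

```bash
python3 look.py c3.png
```

```text
5.12 [518.4 178.1 151.7] [-2.1 -0.1  5. ]
tilt~ 0.107
amber [(np.int32(611), [349.6, 168.2]), (np.int32(538), [316.9, 200.0]), (np.int32(266), [309.9, 229.5])]
orange [(np.int32(696), [330.5, 228.3])]
```

Call:
{"method": "jog_arm", "body": {"xyz": [[0,0,-2],[0,0,-2],[0,0,-2],[0,0,-2],[0,0,0],[0,0,0]], "yaw": [0,0,0,0,0,0]}}

```text
t: 5.62
ee_pos: [518.8, 178.6, 146.3]
orientation: [2.139, 2.292, 0.046]
ft_force: [-3.4, -0.1, 6.0]
width: 0.3
```

```bash
python3 look.py c4.png
```

```text
5.72 [518.8 178.6 146.4] [-2.9 -0.1  5.3]
tilt~ 0.131
amber [(np.int32(620), [349.6, 167.9]), (np.int32(545), [316.9, 200.0]), (np.int32(261), [309.5, 229.7])]
orange [(np.int32(710), [330.1, 228.4])]
```

Call:
{"method": "jog_arm", "body": {"xyz": [[0,0,-2],[0,0,-2],[0,0,-2],[0,0,-2],[0,0,0],[0,0,0]], "yaw": [0,0,0,0,0,0]}}

```text
t: 6.22
ee_pos: [519.0, 179.0, 140.9]
orientation: [2.141, 2.291, 0.049]
ft_force: [-2.7, -0.2, 5.5]
width: 0.3
```

```bash
python3 look.py c5.png
```

```text
6.32 [519.  179.  140.9] [-1.9  0.7  5.9]
tilt~ 0.156
amber [(np.int32(624), [349.6, 167.7]), (np.int32(544), [316.6, 199.9]), (np.int32(273), [309.6, 230.1])]
orange [(np.int32(696), [329.7, 228.4])]
```

Call:
{"method": "jog_arm", "body": {"xyz": [[0,0,-2],[0,0,-2],[0,0,-2],[0,0,-2],[0,0,0],[0,0,0]], "yaw": [0,0,0,0,0,0]}}

```text
t: 6.82
ee_pos: [519.3, 179.3, 135.4]
orientation: [2.143, 2.29, 0.051]
ft_force: [-2.9, 0.1, 5.6]
width: 0.6
```

```bash
python3 look.py c6.png
```

```text
6.92 [519.3 179.2 135.4] [-2.4  0.3  5.9]
tilt~ 0.181
amber [(np.int32(618), [348.1, 167.7]), (np.int32(555), [315.9, 199.9]), (np.int32(266), [308.7, 229.9])]
orange [(np.int32(702), [329.3, 228.4])]
```

Call:
{"method": "jog_arm", "body": {"xyz": [[0,0,-2],[0,0,-2],[0,0,-2],[0,0,-2],[0,0,0],[0,0,0]], "yaw": [0,0,0,0,0,0]}}

```text
t: 7.42
ee_pos: [519.6, 179.4, 129.6]
orientation: [2.144, 2.289, 0.053]
ft_force: [-2.4, 0.5, 5.2]
width: 0.2
```

```bash
python3 look.py c7.png
```

```text
7.52 [519.6 179.4 129.6] [-2.3  0.1  4.7]
tilt~ 0.207
amber [(np.int32(615), [330.8, 168.9]), (np.int32(551), [300.6, 201.2]), (np.int32(271), [308.5, 229.8])]
orange [(np.int32(702), [329.1, 228.4])]
```

Call:
{"method": "jog_arm", "body": {"xyz": [[0,0,0],[0,0,0],[0,0,0],[0,0,0],[0,0,0],[0,0,0]], "yaw": [0,0,0,0,0,0]}}

```text
t: 8.02
ee_pos: [519.9, 179.4, 130.1]
orientation: [2.144, 2.288, 0.054]
ft_force: [-0.4, 0.1, 2.4]
width: 0.4
```

```bash
python3 look.py c8.png
```

```text
8.12 [519.9 179.3 130.1] [-0.1  0.5  2.7]
tilt~ 0.205
amber [(np.int32(603), [267.0, 174.5]), (np.int32(553), [246.0, 205.4]), (np.int32(301), [310.6, 230.9])]
orange [(np.int32(699), [329.1, 228.4])]
```

View pics/c8.png

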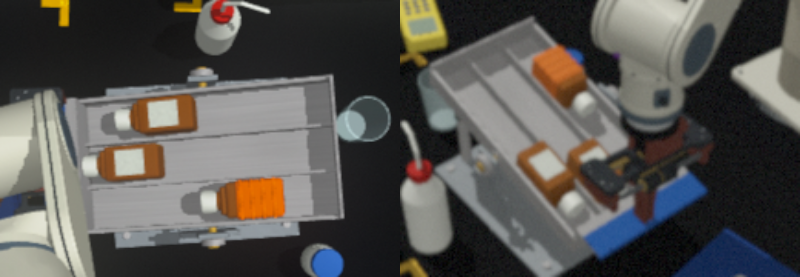

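Both glass bottles are sliding. The middle one is almost at the lip and the far one is about 20 mm short, while the sleeved one hasn't moved. I'll hold here.

Call:
{"method": "jog_arm", "body": {"xyz": [[0,0,0],[0,0,0],[0,0,0],[0,0,0],[0,0,0],[0,0,0],[0,0,0],[0,0,0]], "yaw": [0,0,0,0,0,0,0,0]}}

```text
t: 8.78
ee_pos: [520.0, 179.3, 129.7]
orientation: [2.144, 2.288, 0.054]
ft_force: [-1.0, -0.1, 1.6]
width: 0.4
```

```bash
python3 look.py c9.png
```

```text
8.88 [520.  179.3 129.7] [-1.6 -0.1  2.1]
tilt~ 0.207
amber [(np.int32(591), [244.6, 177.1]), (np.int32(555), [246.1, 205.4]), (np.int32(272), [308.5, 229.8])]
orange [(np.int32(699), [329.1, 228.4])]
```

View pics/c9.png

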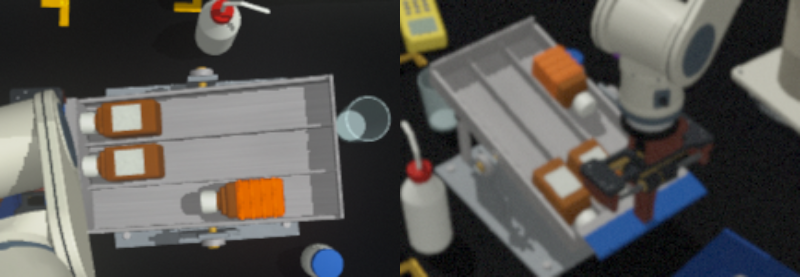

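Call:
{"method": "jog_arm", "body": {"xyz": [[0,0,0],[0,0,0],[0,0,0],[0,0,0]], "yaw": [0,0,0,0]}}

```text
t: 9.22
ee_pos: [520.0, 179.3, 129.7]
orientation: [2.144, 2.288, 0.054]
ft_force: [-1.3, 0.9, 2.6]
width: 0.5
```

```bash
python3 look.py c10.png
python3 - <<'E'
from h import *
p=ctrl.get_image('top')
piv=np.array([532,-41.,130]);e=np.array([.996,.09,0]);u=np.array([-.09,.996,0]);t=.207
y=u*np.cos(t)-np.array([0,0,1])*np.sin(t); z=u*np.sin(t)+np.array([0,0,1])*np.cos(t)
for X in [64,0,-64]:
    print(X,proj(p,piv+e*X+y*122+z*15).round(1),'cap end',proj(p,piv+e*X+y*180+z*15).round(1),'tail end',proj(p,piv+e*X+y*64.5+z*40).round(1))
im=cv2.resize(p['img'][140:260,200:340],None,fx=5,fy=5,interpolation=2); cv2.imwrite('pics/z10.png',im)
E
```

```text
9.32 [520.  179.3 129.7] [-0.7  0.5  2.1]
tilt~ 0.207
amber [(np.int32(591), [244.5, 177.1]), (np.int32(556), [246.0, 205.4]), (np.int32(272), [308.5, 229.8])]
orange [(np.int32(694), [329.0, 228.4])]
64 [237.  177.9] cap end [212.4 180.2] tail end [259.5 174.4]
0 [238.8 206.2] cap end [214.1 208.2] tail end [261.4 203.7]
-64 [240.7 234.7] cap end [215.9 236.3] tail end [263.4 233.2]
```

View pics/z10.png

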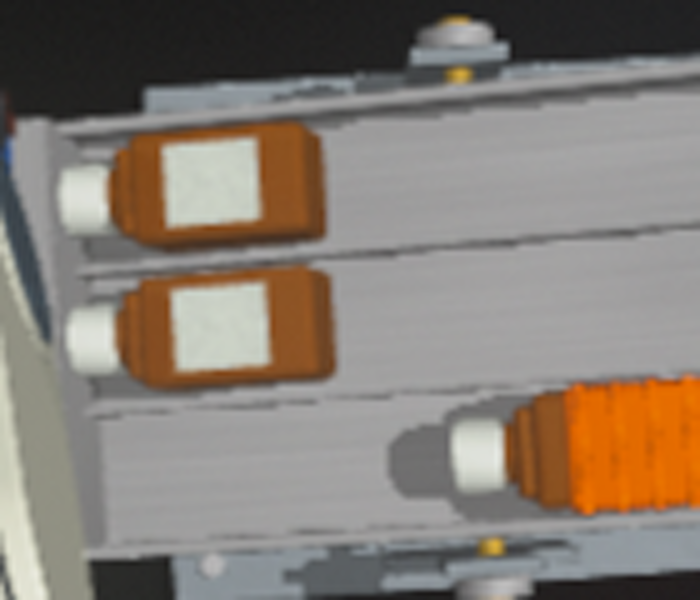

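Both caps sit against the lip wall, at columns 211.5 and 213 against a predicted 212.4 and 214.1, and they've stopped moving. The sleeved bottle hasn't moved either. Next I'll let the tray up slowly.

Call:
{"method": "jog_arm", "body": {"xyz": [[0,0,1],[0,0,1],[0,0,1.5],[0,0,1.5],[0,0,1.5],[0,0,1.5],[0,0,1.5],[0,0,1.5]], "yaw": [0,0,0,0,0,0,0,0]}}

```text
t: 10.03
ee_pos: [520.0, 179.0, 141.7]
orientation: [2.143, 2.288, 0.053]
ft_force: [-1.0, 0.1, 1.4]
width: 0.5
```

```bash
python3 look.py c11.png
```

```text
10.13 [520.2 179.1 141.9] [-0.9  0.9  2.7]
tilt~ 0.151
amber [(np.int32(596), [243.5, 176.8]), (np.int32(546), [245.3, 205.2]), (np.int32(268), [309.5, 230.0])]
orange [(np.int32(701), [329.8, 228.4])]
```

Contact held at about 2 N. I'll keep raising it.

Call:
{"method": "jog_arm", "body": {"xyz": [[0,0,1.5],[0,0,1.5],[0,0,1.5],[0,0,1.5],[0,0,1.5],[0,0,1.5],[0,0,1.5],[0,0,1.5],[0,0,1.5],[0,0,1.5],[0,0,1.5],[0,0,1.5]], "yaw": [0,0,0,0,0,0,0,0,0,0,0,0]}}

```text
t: 11.13
ee_pos: [520.6, 178.8, 161.7]
orientation: [2.142, 2.288, 0.054]
ft_force: [-0.1, -1.0, 0.6]
width: 0.6
```

Call:
{"method": "jog_arm", "body": {"xyz": [[0,0,1],[0,0,1],[0,0,1],[0,0,1],[0,0,1],[0,0,1],[0,0,0.7],[0,0,0.7],[0,0,0.7],[0,0,0.7]], "yaw": [0,0,0,0,0,0,0,0,0,0]}}

```text
t: 11.97
ee_pos: [520.8, 178.7, 171.6]
orientation: [2.142, 2.287, 0.054]
ft_force: [0.2, -1.3, 0.8]
width: 0.3
```

```bash
python3 look.py c12.png
```

```text
12.07 [520.7 178.8 171.6] [-0.3 -0.7  2.3]
tilt~ 0.016
amber [(np.int32(575), [242.1, 175.7]), (np.int32(532), [243.8, 204.9]), (np.int32(277), [311.3, 229.6])]
orange [(np.int32(684), [331.7, 228.3])]
```

Call:
{"method": "jog_arm", "body": {"xyz": [[0,0,0.7],[0,0,0.7],[0,0,0.7],[0,0,0.7],[0,0,0.7],[0,0,0.7],[0,0,0.7],[0,0,0.7],[0,0,0.7],[0,0,0.7]], "yaw": [0,0,0,0,0,0,0,0,0,0]}}

```text
t: 12.9
ee_pos: [519.7, 178.9, 178.2]
orientation: [2.144, 2.288, 0.052]
ft_force: [0.5, -0.1, -0.1]
width: 0.6
```

Call:
{"method": "jog_arm", "body": {"xyz": [[0,0,3],[0,0,8],[0,0,15],[0,0,20],[0,15,15],[0,25,10],[0,30,0],[0,30,0],[0,30,0],[0,0,0],[0,0,0]], "yaw": [0,0,0,0,0,0,0,0,0,0,0]}}

```text
t: 13.82
ee_pos: [519.6, 313.7, 260.2]
orientation: [2.147, 2.284, 0.059]
ft_force: [-0.3, -0.2, -0.8]
width: 0.3
```

```bash
python3 look.py c13.png
python3 - <<'E'
from h import *
s=snap('top','top13.png');snap('scene','scene13.png')
h=cv2.cvtColor(s['img'],cv2.COLOR_BGR2HSV)
E
```

```text
13.92 [519.7 312.7 260. ] [0.1 0.2 1.1]Traceback (most recent call last):
  File "look.py", line 5, in <module>
    z=o['ee_pos'][2]; print('tilt~',round(brentq(lambda t:130+45*np.cos(t)-216*np.sin(t)-z,-.2,.7),3))
                                          ~~~~~~^^^^^^^^^^^^^^^^^^^^^^^^^^^^^^^^^^^^^^^^^^^^^^^^^^
    r = _zeros._brentq(f, a, b, xtol, rtol, maxiter, args, full_output, disp)
ValueError: f(a) and f(b) must have different signs
```

View pics/top13.png

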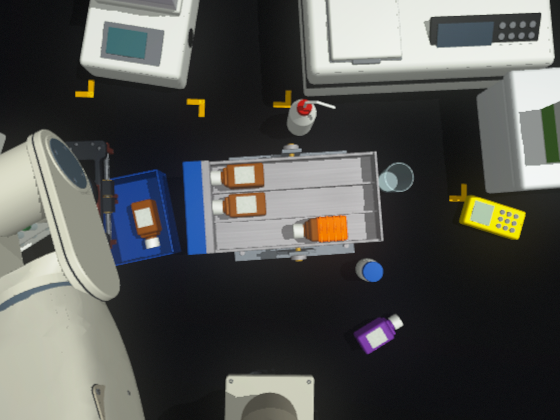

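View pics/scene13.png

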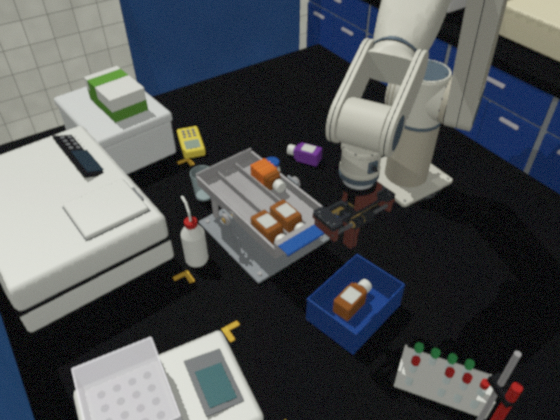

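Run:
```python
from h import *
a=cv2.imread('pics/top0.png').astype(int);b=cv2.imread('pics/top13.png').astype(int)
d=np.abs(a-b).max(2)
for n,(r0,r1,c0,c1) in dict(sleeve=(216,242,293,350),lip=(160,255,183,208),wash=(95,140,285,340),beaker=(160,195,380,415),jar=(255,285,353,386),crate=(170,265,150,172),purple=(310,355,350,405)).items(): print(n,(d[r0:r1,c0:c1]>40).sum())
print(ctrl.get_obs()['ft_force'].round(1))
ctrl.close_job()
```

```text
sleeve 0
lip 0
wash 0
beaker 0
jar 0
crate 0
purple 0
[-0.6 -0.2 -0.3]
the job is handed in; nothing more can be done
```

The two bare glass bottles are now at the lip end, the sleeved bottle is where it started, and the tray is back up level. I handed the job in at about 14 s of the 58 s allowed.

- **Tilting:** I pushed the lip down with the closed fingertips in small steps, with 5–6 N of upward force at most in the readings. The bare glass began to slide at about 0.18–0.20 rad. I held the tray at about 0.207 rad until both bottles reached the lip-end wall. At that tilt the caps showed within about 1 pixel of where they should be.
- **Coming back up:** I let the tray rise at about 20 mm/s at the lip, then about 10 mm/s. The fingers stayed on the lip until the tray was level, then moved clear.
- **Last checks:** I compared the top camera's first and last pictures. The sleeved bottle, lip, wash bottle, beaker, jar, purple bottle and the part of the crate the arm did not hide showed no change. The scene view agrees with this, and the wrist force was near zero.
- **Script error:** After the fingers left the lip, my tilt script failed because it only works while they touch it. I checked that the tray was level by the lip's unchanged position in the picture instead.

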